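# Feed the parts bin down the inspection lane

### The arm

A 6-joint arm with a two-finger parallel gripper is mounted at the origin on a cart in front of the work surface, level with it; the furniture and walls round the work are solid. World frame = base frame: x ahead of the robot, y to its left, z up, the work surface at z = 0. Lengths are in m, angles in rad, forces in N, time in s.
With the tool pointing down it reaches from about 0.35 to 0.925 m from the base axis. Payload 6.4 kg.
Tool frame: the origin (TCP) lies on the centre line of the jaws, within the pads' length; the fingertips stand 11 mm ahead of it and the grasp point (between the pads) lies 8 mm behind it; z points along the fingers, y is the direction in which the jaws open and shut (so a half turn about z gives the same grasp; the last joint's range is limited). The gripper opens to 85 mm and grips with 20 to 120 N. Pads are 22 mm wide; open, the fingers measure 114 mm over their backs; the gripper's body (76 mm by 85 mm) begins 54 mm behind the grasp point. The pads swing forward as they close: fully open they stand 13 mm farther back than shut.
Start: joints at [-1.288, 0.245, 1.558, -0, 1.339, -0.174], TCP at [0.287, -0.583, 0.242] pointing down, gripper open.
Joint ranges: [-3.13, 3.13], [-1.02, 2.26], [0.13, 2.54], [-0.95, 4.09], [0.21, 2.88], [-2.74, 2.74]. Speed limits (rad/s): [2.57, 2.57, 3.14, 3.14, 3.14, 3.14].

### API

Orientations are given as a 3x3 rotation matrix whose columns are the frame's x, y, z axes.
In Python, from cell import manip, eyes, job gives the robot as it stands.
- The arm moves only by the shell command python3 -m jog 'ROWS'. ROWS is JSON, a list of rows, each a list of 7 numbers: the shift along the tool's x, y, z in mm, then the turn, a rotation vector about the tool's x, y, z in degrees, then the opening, from 0 (shut) to 1 (fully open). In form: [[tx, ty, tz, wx, wy, wz, fingers], ...]. A call has 1 to 8 rows; each row shifts and turns the commanded pose from where the row before left it, along the tool's axes as they then stand; what a row does not reach is not made up. A row lasts 1/12 s, in which the tool goes at most 41.7 mm and 7.16 degrees, less where a joint would pass 70% of its speed; a pose out of reach is approached as far as the arm can. A call with a gripper value outside its range is refused whole. The fingers move at their own pace and stop on an object; the grip force is fixed at half the most. Time passes only in rows, so rows that do not move let the fingers close. It gives the time, the measured TCP pose, the force and the opening at its end, in the units of the state.
- manip.get_state(): the state, without advancing time (a new reading comes with each control period).
- eyes.grab_frame(name): name is "scene" or "top" or "wrist"; returns a dict with "pixels" (400x640x3 uint8, red, green, blue), "range_z" (400x640 float32, m along the optical axis (not along the pixel's ray), 0 where there is no reading), "K" (3x3 intrinsics, pixels), "eye" and "orientation" of the camera in the world. Camera axes: x right, y up, looking along -z (the intrinsics and any distortion apply to the point x, -y, -z); pixel columns grow to the right and rows downward; lengths in m; the calibration is good to about 2 mm. A picture is of the moment at which its call begins.
- job.finish_job(): hands the job in, once; it reports no verdict.
The state is a dict: "t": time; "qpos": joint angles; "joint_vel": joint speeds; "joint_efforts": joint torques, N m; "ee_pos": TCP position; "tool_rot": TCP orientation; "force": force on the tool from outside, world axes, zero at the start; "torque": the same for the moment, N m; "width": finger opening in m.
Only numpy, scipy, OpenCV 4.12 (cv2) and the standard library are available. Lean on these libraries where they do the work, as an engineer would, in place of code of your own. Each camera call takes 0.05 s, during which the arm holds its last target.

### The job

Push the blue parts bin with its two bushes off the apron and down the railed lane, until it stands wholly inside the yellow frame between the rails, straight with the lane. Neither the bin nor the robot may touch either rail, and the bin is only pushed from the outside: never reach into it, grip it or lift it. Leave the bushes in it and the things beside the lane alone.

Things in the scene. Friction and masses are not known exactly. Their poses are not given: they have to be found in the camera images.
- lane: Fixed feed slide, a grey plate 10 mm thick on the table. Origin: its underside, on the lane's centre line at the lane's mouth. -y points down the lane (to the robot's right), +y over the apron, +x away from the robot, z up. Apron: x -120 to 120, y 0 to 220 mm, open on all sides. Lane: y -7 to -253 mm, 90 mm clear between the rails (x -45 to 45), open at both ends.
- bay (a point): Centre of the yellow frame painted flat on the plate, on its top face (lane frame 0, -160, 10 mm); axes as the lane's. The frame fills the lane's width and runs from lane y = -82 to -238 mm (inside edges).
- rail_near: Aluminium guide rail on the robot's side of the lane (lane x -45 to -68 mm), fixed to the plate. Upright wall 22 mm tall above the plate (top 32 mm above the table), 6 mm thick; its low foot lies outside the lane. Its origin and axes are the lane's.
- rail_far: The same rail on the far side (lane x 45 to 68 mm). Its origin and axes are the lane's.
- bin: Loose dark blue open parts bin on the apron, off the lane's centre line and a little askew. Solid walls: 68 mm along its x, 128 mm along its y (about along the lane), 56 mm tall, 4 mm thick, end walls 62 mm wide; drawn rim 74 x 134 mm. Origin: centre of its underside, z up. 0.13 to 0.24 kg without the bushes; it slides with ordinary friction and stops when the push stops.
- bush_1: Loose turned aluminium bush, 48 mm flange, 28 mm tall, 52 g, lying in the bin in front. Origin: centre of its underside.
- bush_2: The same bush, lying in the bin behind the first.
- ring_gauge: Bystander: steel ring gauge 64 mm across, 20 mm tall, on the table beyond the far rail. Origin: centre of its underside.
- vee_block: Bystander: steel vee block 34 x 45 x 36 mm on the table on the robot's side of the lane. Origin: centre of its underside.
- tape_roll: Bystander: roll of brown packing tape, 92 mm across, 48 mm tall, on the table beyond the far rail. Origin: centre of its underside.
Mind the look-alikes: they are no part of the job. What is meant by the bin is not pink, and is the larger of those in its own colour.

How it is judged:
On the way:
1. the bin is half-way into the lane, on the plate between the rails (y of bin in the frame of lane between -0.14 and -0.007 m and x of bin in the frame of lane between -0.012 and 0.012 m and z of bin in the frame of lane between 0.005 and 0.015 m), for 0.1 s.
At the end, for the whole second after the job is handed in: The bin stands at rest on the plate between the rails, within 13 mm of the middle of the yellow frame along the lane, within 12 mm of the lane's centre line and 0.15 rad of straight, with both bushes lying in it (y of bin in the frame of lane between -0.173 and -0.147 m and x of bin in the frame of lane between -0.012 and 0.012 m and z of bin in the frame of lane between 0.007 and 0.013 m and angle between the y axis of bin and the y axis of lane, either way round below 0.15 rad and linear speed of bin below 0.01 m/s and angle between bin's own z axis and vertical below 0.05 rad and x of bush_1 in the frame of bin between -0.03 and 0.03 m and y of bush_1 in the frame of bin between -0.06 and 0.06 m and z of bush_1 in the frame of bin between -0.005 and 0.03 m and x of bush_2 in the frame of bin between -0.03 and 0.03 m and y of bush_2 in the frame of bin between -0.06 and 0.06 m and z of bush_2 in the frame of bin between -0.005 and 0.03 m); the robot touches nothing.
It fails at once if something touched a rail (over 0.2 N) (contact force between any of rail_near, rail_far and anything else above 0.2 N).
It fails at once if the bin was lifted more than 6 mm or tipped more than 0.2 rad (z of bin in the frame of lane above 0.016 m or angle between bin's own z axis and vertical above 0.2 rad).
It fails at once if the gripper straddled the bin's wall or reached into the bin (grasp point inside the bin's outline, fingertips below its rim) (x of the grasp point in the frame of bin between -0.036 and 0.036 m and y of the grasp point in the frame of bin between -0.066 and 0.066 m and z of the grasp point in the frame of bin below 0.07 m).
It fails at once if the robot touched a bush or a bush left the bin (contact force between any of bush_1, bush_2 and the arm above 0.3 N or contact force between any of bush_1, bush_2 and the fingers above 0.3 N or not (x of bush_1 in the frame of bin between -0.03 and 0.03 m and y of bush_1 in the frame of bin between -0.06 and 0.06 m and z of bush_1 in the frame of bin between -0.005 and 0.03 m) or not (x of bush_2 in the frame of bin between -0.03 and 0.03 m and y of bush_2 in the frame of bin between -0.06 and 0.06 m and z of bush_2 in the frame of bin between -0.005 and 0.03 m)).
It fails at once if a thing beside the lane was moved more than 15 mm or tipped (distance of any of ring_gauge, vee_block, tape_roll from where it was at the start of the episode above 0.015 m or angle between any of ring_gauge, vee_block, tape_roll's own z axis and vertical above 0.3 rad).
It also fails if it takes over 72 s, if anything falls off the work surface, if the arm or the gripper's body presses on something with over 40 N, if the wrist force passes 120 N, or if a joint passes its speed limit or range.

## Working session

There is one attempt and no reset: what is moved stays moved. The work goes in short steps, Python scripts to look and compute and a shell command to move; the robot and the scene stay as the last step left them, time stands still between calls to the robot, and variables do not carry over. Pictures are saved under pics/ and viewed, and the job is handed in when it is done.

```bash
ls; mkdir -p pics
cat > h.py <<'E'
import numpy as np, cv2
from cell import manip, eyes, job
def grab(n):
    f=eyes.grab_frame(n); 
    return f
def save(f,p): cv2.imwrite(p,f["pixels"][:,:,::-1])
def world(f,u,v,z=None):
    u=np.atleast_1d(u).astype(float);v=np.atleast_1d(v).astype(float)
    K=f["K"];d=np.stack([(u-K[0,2])/K[0,0],-(v-K[1,2])/K[1,1],-np.ones_like(u)],1)
    R=np.array(f["orientation"]);e=np.array(f["eye"])
    w=d@R.T
    if z is None:
        r=f["range_z"][np.round(v).astype(int),np.round(u).astype(int)][:,None]
        return e+w*r
    return e+w*((z-e[2])/w[:,2])[:,None]
E
python3 - <<'E'
from h import *
s=manip.get_state();print({k:np.round(v,3).tolist() for k,v in s.items()})
for n in("scene","top","wrist"):
    f=grab(n);save(f,f"pics/{n}0.png");print(n,[k for k in f],f["K"].tolist(),np.round(f["eye"],3),np.round(f["orientation"],3).tolist())
    np.save(f"{n}0.npy",f,allow_pickle=True)
E
```

```text
pics
{'t': 0.0, 'qpos': [-1.288, 0.246, 1.559, -0.0, 1.339, -0.174], 'joint_vel': [-0.001, -0.0, 0.0, 0.0, 0.001, -0.002], 'joint_efforts': [-0.0, -42.951, -32.612, -0.0, 0.005, 0.0], 'ee_pos': [0.287, -0.583, 0.241], 'tool_rot': [[0.897, 0.441, -0.001], [0.441, -0.897, 0.002], [0.0, -0.002, -1.0]], 'force': [-0.757, -0.571, 0.508], 'torque': [-0.024, -0.042, 0.019], 'width': 0.085}
scene ['pixels', 'range_z', 'K', 'eye', 'orientation'] [[467.94133586190486, 0.0, 317.19070148614844], [0.0, 467.94133586190486, 199.17508433151215], [0.0, 0.0, 1.0]] [-0.154  0.595  0.738] [[-0.545, 0.517, -0.66], [-0.839, -0.343, 0.423], [-0.007, 0.784, 0.621]]
top ['pixels', 'range_z', 'K', 'eye', 'orientation'] [[376.44991506111455, 0.0, 319.9968855570727], [0.0, 376.44991506111455, 196.8410480193215], [0.0, 0.0, 1.0]] [0.445 0.112 0.896] [[-0.014, 0.988, -0.151], [-1.0, -0.018, -0.024], [-0.026, 0.151, 0.988]]
wrist ['pixels', 'range_z', 'K', 'eye', 'orientation'] [[325.1415450238699, 0.0, 321.4745366818856], [0.0, 325.1415450238699, 200.05538166464055], [0.0, 0.0, 1.0]] [ 0.349 -0.553  0.374] [[0.441, 0.863, 0.246], [-0.897, 0.425, 0.119], [-0.001, -0.274, 0.962]]
```

View pics/top0.png

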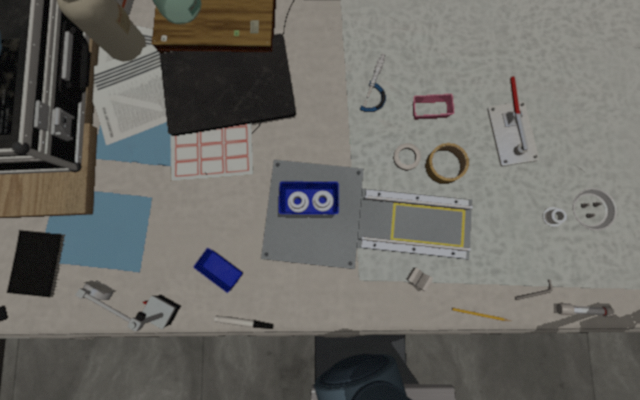

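View pics/scene0.png

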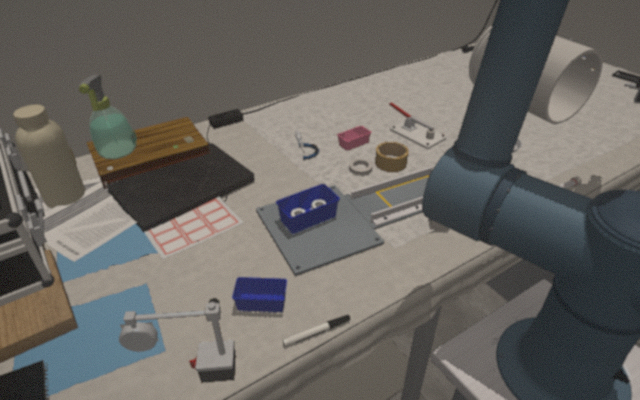

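View pics/wrist0.png

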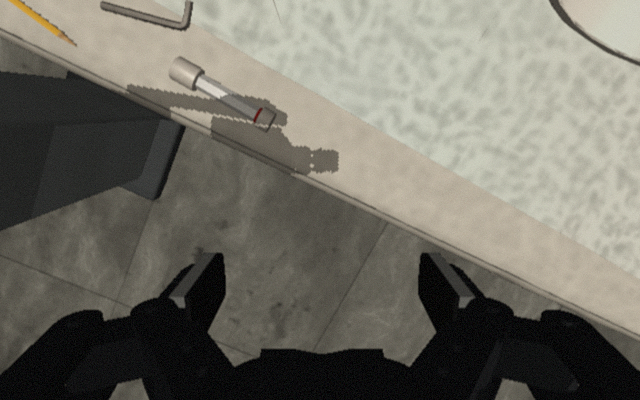

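Run:
```python
from h import *
f=np.load("top0.npy",allow_pickle=True).item();im=f["pixels"]
c=cv2.resize(im[140:300,180:500],None,fx=2.5,fy=2.5,interpolation=cv2.INTER_CUBIC);cv2.imwrite("pics/crop0.png",c[:,:,::-1])
hsv=cv2.cvtColor(im,cv2.COLOR_RGB2HSV)
m=cv2.inRange(hsv,(112,150,60),(130,255,255))
n,l,s,ce=cv2.connectedComponentsWithStats(m)
for i in range(1,n):
    if s[i,4]<200: continue
    vv,uu=np.where(l==i)
    P=world(f,uu,vv)
    print("blue",ce[i],s[i],"z pct",np.percentile(P[:,2],[5,50,90,99]))
    hi=P[:,2]>np.percentile(P[:,2],99)-0.010
    r=cv2.minAreaRect((P[hi][:,:2]*1000).astype(np.float32)); print(r)
# yellow
m=cv2.inRange(hsv,(18,110,90),(32,255,255)); m[:, :380]=0;m[:,480:]=0;m[:195]=0;m[255:]=0
vv,uu=np.where(m>0);print(len(uu))
Y=world(f,uu,vv,0.010);r=cv2.minAreaRect((Y[:,:2]*1000).astype(np.float32));print("yellow",r,cv2.boxPoints(r))
for z in (None,): print(np.median(world(f,uu,vv)[:,2]))
```

```text
blue [305.27841502 195.53806048] [279 182  59  32 959] z pct [0.01148527 0.03044107 0.06680166 0.06934381]
((526.5037841796875, 160.1295166015625), (129.75172424316406, 161.00521850585938), 88.7825927734375)
blue [217.91748527 269.71611002] [ 195  249   47   43 1018] z pct [0.00059274 0.0041286  0.0411682  0.0457429 ]
((408.67669677734375, 266.442138671875), (303.48431396484375, 90.00684356689453), 86.73636627197266)
398
yellow ((511.84796142578125, -117.24227905273438), (166.8546142578125, 87.6142578125), 83.10631561279297) [[ 458.344    -194.8084  ]
 [ 545.3248   -205.32451 ]
 [ 565.3519    -39.676163]
 [ 478.3711    -29.16005 ]]
0.010820234802542739
```

View pics/crop0.png

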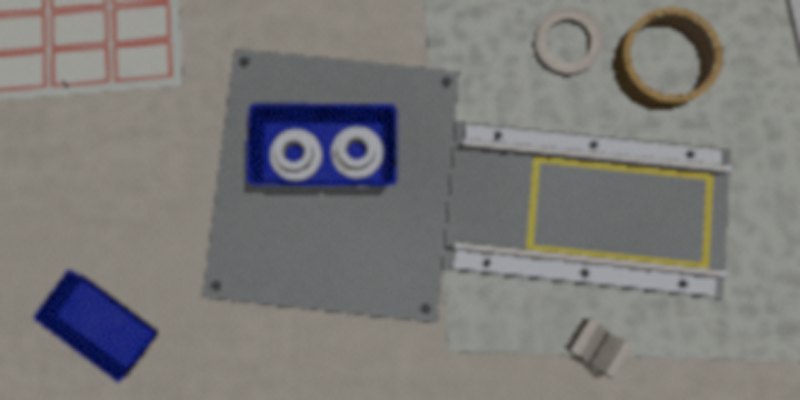

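```bash
cat >> h.py <<'E'
def side_fit(pts):  # robust line: returns point, dir
    l=cv2.fitLine(pts.astype(np.float32),cv2.DIST_HUBER,0,0.001,0.001).ravel(); return l[2:],l[:2]
def lane(f):
    hsv=cv2.cvtColor(f["pixels"],cv2.COLOR_RGB2HSV)
    m=cv2.inRange(hsv,(18,110,70),(34,255,255))
    n,l,s,ce=cv2.connectedComponentsWithStats(m,connectivity=8)
    vv,uu=np.where(m>0);P=world(f,uu,vv,0.010)[:,:2]
    return P
def bin_(f,z0=0.058):
    hsv=cv2.cvtColor(f["pixels"],cv2.COLOR_RGB2HSV)
    m=cv2.inRange(hsv,(110,120,40),(132,255,255))
    vv,uu=np.where(m>0);P=world(f,uu,vv)
    return uu,vv,P
E
python3 - <<'E'
from h import *
f=np.load("top0.npy",allow_pickle=True).item()
P=lane(f); P=P[(abs(P[:,0]-.512)<.06)&(abs(P[:,1]+.117)<.1)]
c=np.array([.512,-.117])
a=np.deg2rad(-90-6)  # initial guess down-lane dir
for it in range(6):
    d=np.array([np.cos(a),np.sin(a)]);n=np.array([-d[1],d[0]]) # n ~ +x
    s=(P-c)@d;t=(P-c)@n
    A=P[(t>.033)&(abs(s)<.07)];B=P[(t<-.033)&(abs(s)<.07)]
    C=P[(s>.065)&(abs(t)<.035)];D=P[(s<-.065)&(abs(t)<.035)]
    pa,da=side_fit(A);pb,db=side_fit(B)
    angs=[np.arctan2(*( (v*np.sign(v@d))[::-1])) for v in(da,db)]
    pc,dc=side_fit(C);pd,dd=side_fit(D)
    dirs=(da*np.sign(da@d)+db*np.sign(db@d));a=np.arctan2(dirs[1],dirs[0])
    c=c+ (( (pa-c)@n+(pb-c)@n)/2)*n+(((pc-c)@d+(pd-c)@d)/2)*d
d=np.array([np.cos(a),np.sin(a)]);n=np.array([-d[1],d[0]])
print("bay",c,"angle",np.rad2deg(a),np.rad2deg(angs),"halfw",(pa-c)@n,(pb-c)@n,"halfl",(pc-c)@d,(pd-c)@d, [np.rad2deg(np.arctan2(v[1],v[0])) for v in (dc,dd)])
mouth=c-0.160*d;print("mouth",mouth)
# whole plate apron check: rails z~0.032
u,v=np.meshgrid(np.arange(640),np.arange(400));W=world(f,u.ravel(),v.ravel())
L=np.stack([(W[:,:2]-mouth)@n, -((W[:,:2]-mouth)@d), W[:,2]],1)
k=(abs(L[:,0])<.075)&(L[:,1]<-.01)&(L[:,1]>-.25)&(L[:,2]>.024)&(L[:,2]<.04)
for sgn in(1,-1):
    x=L[k&(sgn*L[:,0]>0)];print("rail",len(x),np.percentile(x[:,0],[5,50,95]),np.percentile(x[:,1],[1,99]))
uu,vv,P=bin_(f)
Lb=np.stack([(P[:,:2]-mouth)@n, -((P[:,:2]-mouth)@d), P[:,2]],1)
k=(Lb[:,2]>.058)&(Lb[:,2]<.075)&(abs(Lb[:,0])<.12)&(Lb[:,1]>0)&(Lb[:,1]<.25)
print(np.median(Lb[k][:,2]))
Q=np.stack([(q:=world(f,uu[k],vv[k],0.066)[:,:2]-mouth)@n,-(q@d)],1)
r=cv2.minAreaRect((Q*1000).astype(np.float32));print("rim in lane",r)
b=bushes=None
for nm,xy in (("ring",(405,157)),("tape",(447,163)),("vee",(418,279))):
    p=world(f,*xy)[0];print(nm,p,(p[:2]-mouth)@n,-((p[:2]-mouth)@d))
E
```

```text
bay [ 0.51137721 -0.11700976] angle -96.9412218590981 [-96.96332788 -96.91911584] halfw 0.04171361270851091 -0.04171361270851082 halfl 0.08108868687939826 -0.08108868687939826 [np.float32(-7.147505), np.float32(-6.5777736)]
mouth [0.53071337 0.04181754]
rail 316 [0.04480882 0.04711864 0.05047499] [-0.24727909 -0.0131063 ]
rail 295 [-0.05096509 -0.04831692 -0.04534145] [-0.24719531 -0.01310756]
0.06596155935850856
rim in lane ((26.02689552307129, 120.4262466430664), (70.08964538574219, 132.30697631835938), 5.83963680267334)
ring [ 0.67552721 -0.07375188  0.00310073] 0.1577191311922003 -0.09722147033909598
tape [ 0.65811789 -0.17311364  0.00490402] 0.152445383177694 -0.19795890548879883
vee [ 0.3867023  -0.08664641  0.01637098] -0.12743056006447062 -0.144926282347382
```

Candidates: the blue bin with bushes at (308,200), a blue bin at (218,270), and a pink one at (433,106). The one meant is at (308,200). It is the larger of the two blue bins (about 132x70 mm rim), it stands on the apron and it holds both bushes, and the enlarged crop confirms this.

The bin sits at lane (26, 120) mm with a yaw of +5.8°. I will first push it sideways with both fingertips against its far long wall, to centre and straighten it. Then I will push it down the lane from its end.

```bash
cat >> h.py <<'E'
A=np.deg2rad(-96.94); D=np.array([np.cos(A),np.sin(A)]);N=np.array([-D[1],D[0]]);M=np.array([0.5307,0.0418])
def l2w(x,y): return M+x*N-y*D
def w2l(p): p=np.asarray(p)[...,:2]-M; return np.stack([p@N,-(p@D)],-1)
def go(x,y,z,yawdeg=None):
    """report shift in tool axes mm to lane (x,y) m, height z; yaw of tool x rel. lane x (deg)"""
    s=manip.get_state();R=np.array(s["tool_rot"]);p=np.array(s["ee_pos"])
    t=np.r_[l2w(x,y),z]
    print("t",round(s["t"],2),"tcp lane",np.round(w2l(p)*1000,1),"z",round(p[2]*1000,1),"yaw(lane)",round(np.rad2deg(np.arctan2(R[1,0],R[0,0]))+6.94,2),"F",np.round(s["force"],1),"w",round(s["width"],4))
    print("tool shift mm",np.round(R.T@(t-p)*1000,1), "tilt",np.round(R[:,2],4))
def binpose(f,zr=0.066):
    uu,vv,P=bin_(f);L=w2l(P)
    k=(P[:,2]>.058)&(P[:,2]<.078)&(abs(L[:,0])<.12)&(L[:,1]>-.27)&(L[:,1]<.25)
    Q=w2l(world(f,uu[k],vv[k],zr))*1000
    r=cv2.minAreaRect(Q.astype(np.float32))
    return r,Q
E
python3 -m jog '[[0,0,0,0,0,6.6,1],[0,0,0,0,0,6.6,1],[0,0,0,0,0,6.6,1],[0,0,0,0,0,6.6,1],[0,0,0,0,0,6.6,1],[0,0,0,0,0,0,1]]'
python3 -c "
from h import *
go(.095,.120,.242)"
```

```text
t: 0.65
ee_pos: [0.2866, -0.5832, 0.2418]
tool_rot: [[0.993, -0.121, -0.0], [-0.121, -0.993, 0.001], [-0.0, -0.001, -1.0]]
force: [-0.9, -0.3, 0.4]
width: 0.0852
t 0.65 tcp lane [-166.8 -649.9] z 241.8 yaw(lane) 0.01 F [-0.9 -0.3  0.4] w 0.0852
tool shift mm [ 2.619e+02 -7.699e+02  3.000e-01] tilt [-2.e-04  8.e-04 -1.e+00]
```

```bash
python3 -m jog '[[12,-35,0,0,0,0,1],[12,-35,0,0,0,0,1],[12,-35,0,0,0,0,1],[12,-35,0,0,0,0,1],[12,-35,0,0,0,0,1],[12,-35,0,0,0,0,1],[12,-35,0,0,0,0,1],[12,-35,0,0,0,0,1]]' | head -2
python3 -m jog '[[12,-35,0,0,0,0,1],[12,-35,0,0,0,0,1],[12,-35,0,0,0,0,1],[12,-35,0,0,0,0,1],[12,-35,0,0,0,0,1],[12,-35,0,0,0,0,1],[12,-35,0,0,0,0,1],[12,-35,0,0,0,0,1]]' | head -2
python3 -m jog '[[12,-35,0,0,0,0,1],[12,-35,0,0,0,0,1],[12,-35,0,0,0,0,1],[12,-35,0,0,0,0,1],[12,-35,0,0,0,0,1],[0,-30,0,0,0,0,1],[0,0,0,0,0,0,1]]' | head -2
python3 -c "
from h import *
go(.095,.120,.150)"
```

```text
t: 1.32
ee_pos: [0.4157, -0.315, 0.2422]
t: 1.98
ee_pos: [0.5443, -0.0483, 0.2423]
t: 2.57
ee_pos: [0.628, 0.1512, 0.2418]
t 2.57 tcp lane [ 83.4 120.3] z 241.8 yaw(lane) 0.59 F [-0.3  0.3 -0. ] w 0.0852
tool shift mm [11.7  0.6 91.8] tilt [-3.0e-04  1.7e-03 -1.0e+00]
```

```bash
python3 -m jog '[[12,0.5,0,0,0,0.6,1],[0,0,30,0,0,0,1],[0,0,30,0,0,0,1],[0,0,30,0,0,0,1],[0,0,0,0,0,0,1],[0,0,0,0,0,0,1]]' | head -2
python3 - <<'E'
from h import *
go(.095,.120,.040)
f=grab("wrist");save(f,"pics/w1.png")
f=grab("top");save(f,"pics/t1.png")
E
```

```text
t: 3.07
ee_pos: [0.6383, 0.1439, 0.1505]
t 3.07 tcp lane [ 94.5 114.4] z 150.5 yaw(lane) -0.41 F [0.7 0.7 0.8] w 0.0858
tool shift mm [  1.   -5.7 110.4] tilt [-4.6e-03 -3.0e-04 -1.0e+00]
```

View pics/w1.png

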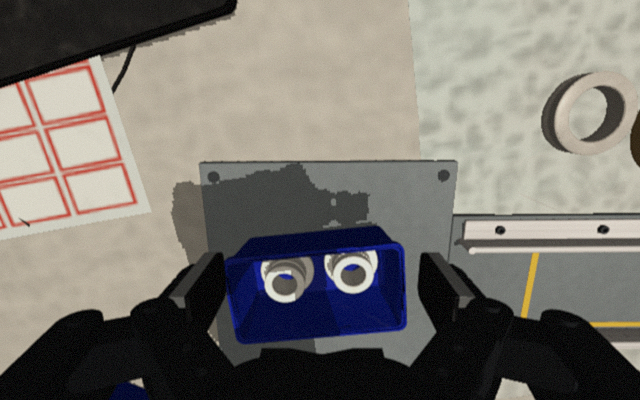

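View pics/t1.png

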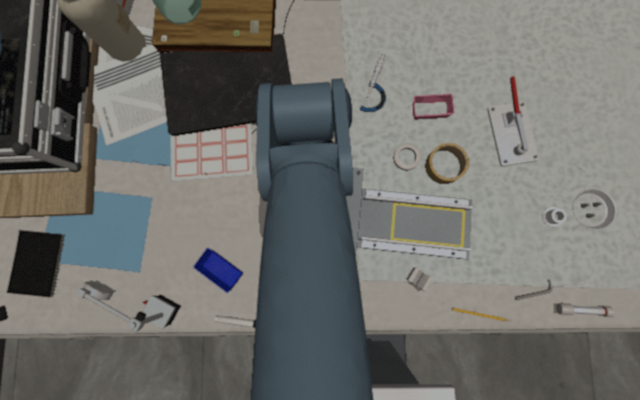

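```bash
python3 -m jog '[[0,-5,20,0,0,0.4,1],[0,0,30,0,0,0,1],[0,0,30,0,0,0,1],[0,0,20,0,0,0,1],[0,0,8,0,0,0,1],[0,0,0,0,0,0,1],[0,0,0,0,0,0,1]]' | head -2
python3 - <<'E'
from h import *
go(.071,.120,.040)
f=grab("wrist");save(f,"pics/w2.png")
f=grab("scene");save(f,"pics/s2.png")
E
```

```text
t: 3.75
ee_pos: [0.642, 0.1493, 0.0466]
t 3.75 tcp lane [ 97.5 120.2] z 46.6 yaw(lane) -0.87 F [ 0.4 -0.2 -0.2] w 0.0857
tool shift mm [-26.5   0.6   6.6] tilt [ 3.5e-03  2.0e-04 -1.0e+00]
```

View pics/w2.png

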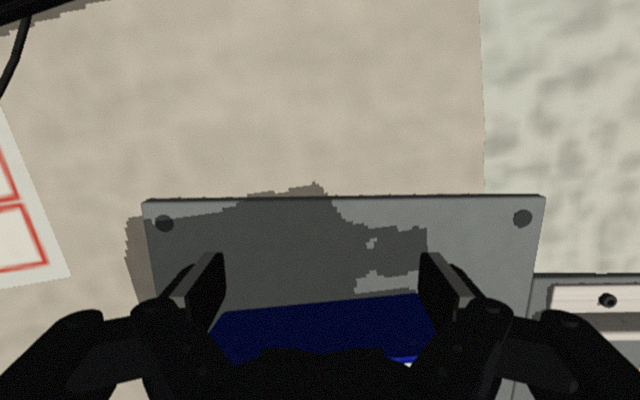

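View pics/s2.png

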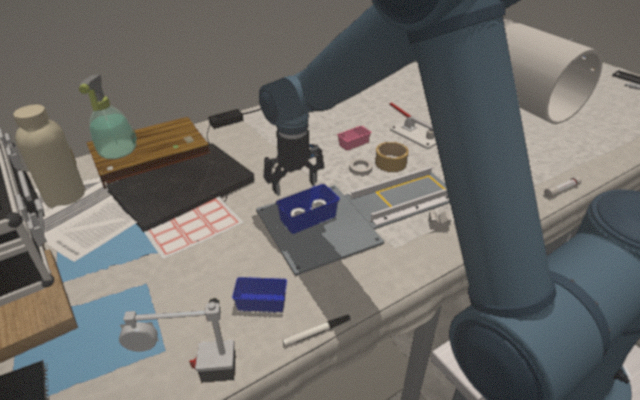

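```bash
python3 -m jog '[[0,0,6,0,0,-0.9,1],[-8,0,0,0,0,0,1],[-8,0,0,0,0,0,1],[-3,0,0,0,0,0,1],[0,0,0,0,0,0,1]]' | grep -v rot
python3 -c "
from h import *
go(.045,.120,.040)"
python3 -m jog '[[-3,0,0,0,0,0,1],[-3,0,0,0,0,0,1],[-3,0,0,0,0,0,1],[-3,0,0,0,0,0,1],[0,0,0,0,0,0,1]]' | grep -v rot
python3 - <<'E'
from h import *
go(.045,.120,.040)
f=grab("scene");r,Q=binpose(f);print(r)
f=grab("wrist");save(f,"pics/w3.png")
E
```

```text
t: 4.27
ee_pos: [0.6203, 0.1518, 0.0382]
force: [0.4, 0.6, 0.0]
width: 0.0853
t 4.27 tcp lane [ 75.7 120.1] z 38.2 yaw(lane) 0.04 F [0.4 0.6 0. ] w 0.0853
tool shift mm [-30.7   0.   -1.7] tilt [-8.e-04 -0.e+00 -1.e+00]
t: 4.68
ee_pos: [0.6093, 0.1531, 0.0384]
force: [0.2, -0.1, 0.9]
width: 0.0852
t 4.68 tcp lane [ 64.5 120. ] z 38.4 yaw(lane) 0.01 F [ 0.2 -0.1  0.9] w 0.0852
tool shift mm [-19.5  -0.   -1.6] tilt [-0.e+00  1.e-04 -1.e+00]
((13.79404067993164, 123.85621643066406), (84.13623809814453, 133.96372985839844), 1.8337854146957397)
```

View pics/w3.png

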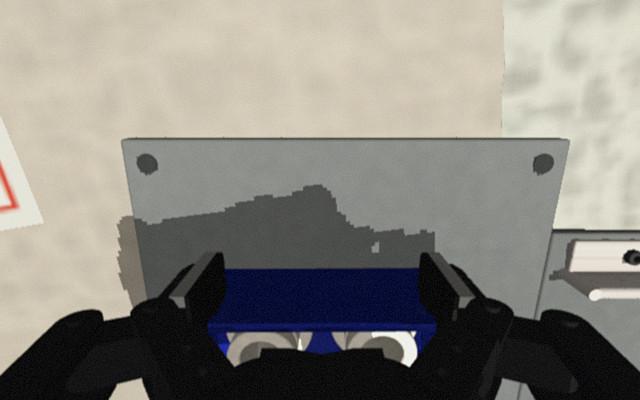

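```bash
python3 -m jog '[[-3,0,0,0,0,0,1],[-3,0,0,0,0,0,1],[-3,0,0,0,0,0,1],[-3,0,0,0,0,0,1],[-3,0,0,0,0,0,1],[-3,0,0,0,0,0,1],[-1,0,0,0,0,0,1],[0,0,0,0,0,0,1]]' | grep -v rot
python3 - <<'E'
from h import *
go(.045,.120,.040)
f=grab("wrist");save(f,"pics/w4.png")
r,Q=binpose(f);print(r)
E
```

```text
t: 5.45
ee_pos: [0.5902, 0.1554, 0.0382]
force: [0.2, 0.5, 0.2]
width: 0.0852
t 5.45 tcp lane [ 45.3 119.9] z 38.2 yaw(lane) 0.02 F [0.2 0.5 0.2] w 0.0852
tool shift mm [-0.3 -0.1 -1.8] tilt [-8.e-04 -0.e+00 -1.e+00]
((37.3256721496582, 119.52458190917969), (7.852357387542725, 86.13517761230469), 0.0001630667975405231)
```

View pics/w4.png

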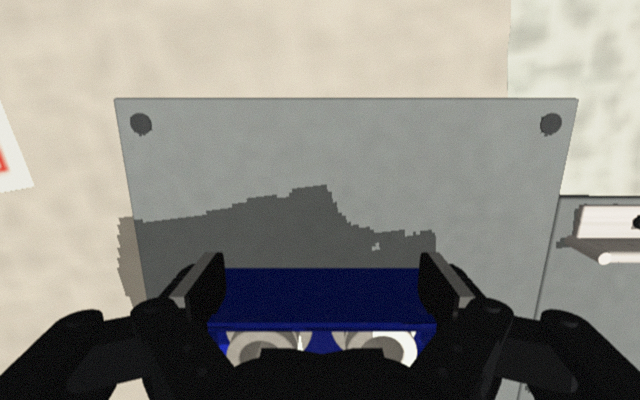

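```bash
python3 -m jog '[[10,0,0,0,0,0,1],[15,0,0,0,0,0,1],[0,0,-35,0,0,0,1],[0,0,-35,0,0,0,1],[0,0,-35,0,0,0,1],[0,-35,0,0,0,0,1],[0,-35,0,0,0,0,1],[0,-35,0,0,0,0,1]]' | grep -v rot
python3 -m jog '[[-23,0,0,0,0,-7,0.5],[0,0,0,0,0,-7,0.5],[0,0,0,0,0,-7,0.5],[0,0,0,0,0,-7,0.5],[0,0,0,0,0,-7,0.5],[0,0,0,0,0,-7,0.5],[0,0,0,0,0,-7,0.5],[0,0,0,0,0,-7,0.5]]' | grep -v rot
python3 -m jog '[[0,0,0,0,0,-7,0.5],[0,0,0,0,0,-7,0.5],[0,0,0,0,0,-7,0.5],[0,0,0,0,0,-7,0.5],[0,0,0,0,0,-6,0.5],[0,0,0,0,0,0,0.5]]' | grep -v rot
python3 - <<'E'
from h import *
go(0,.225,.150)
f=grab("wrist");save(f,"pics/w5.png")
f=grab("top");save(f,"pics/t5.png");print(binpose(f)[0])
E
```

```text
t: 6.17
ee_pos: [0.6295, 0.2573, 0.1446]
force: [0.6, 0.0, -0.5]
width: 0.0849
t: 6.83
ee_pos: [0.6058, 0.2593, 0.1432]
force: [0.0, 0.2, 0.0]
width: 0.0424
t: 7.33
ee_pos: [0.6058, 0.2592, 0.1431]
force: [0.6, 0.4, 0.4]
width: 0.0424
t 7.33 tcp lane [ 48.3 224.9] z 143.1 yaw(lane) 90.1 F [0.6 0.4 0.4] w 0.0424
tool shift mm [  0.2 -48.3  -6.9] tilt [-4.e-04 -1.e-04 -1.e+00]
((0.1709747314453125, 124.13699340820312), (72.39278411865234, 133.50369262695312), 0.10896546393632889)
```

View pics/w5.png

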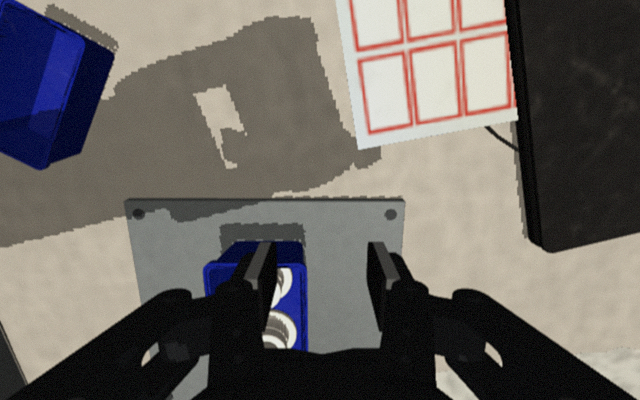

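View pics/t5.png

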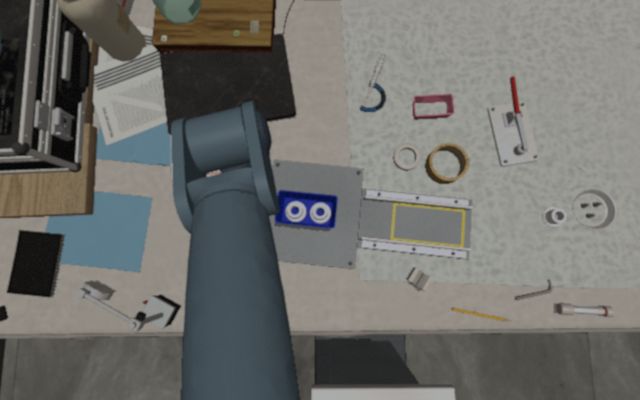

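```bash
python3 -m jog '[[0,-24,0,0,0,0,0.5],[0,-24,0,0,0,0,0.5],[0,0,30,0,0,0,0.5],[0,0,30,0,0,0,0.5],[0,0,20,0,0,0,0.5],[0,0,11,0,0,0,0.5],[0,0,0,0,0,0,0.5]]' | grep -v rot
python3 - <<'E'
from h import *
go(0,.199,.052)
f=grab("wrist");save(f,"pics/w6.png")
f=grab("scene");c=f["pixels"][100:300,200:460];f["pixels"]=cv2.resize(c,None,fx=3,fy=3);save(f,"pics/s6.png")
E
```

```text
t: 8.02
ee_pos: [0.5559, 0.2645, 0.0493]
force: [-0.1, -0.5, -0.5]
width: 0.0428
t 8.02 tcp lane [ -1.9 224.1] z 49.3 yaw(lane) 89.92 F [-0.1 -0.5 -0.5] w 0.0428
tool shift mm [-25.1   1.9  -2.6] tilt [-0.0054 -0.0014 -1.    ]
```

View pics/w6.png

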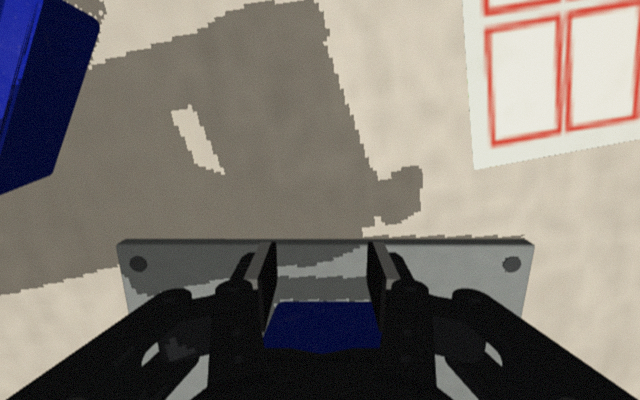

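View pics/s6.png

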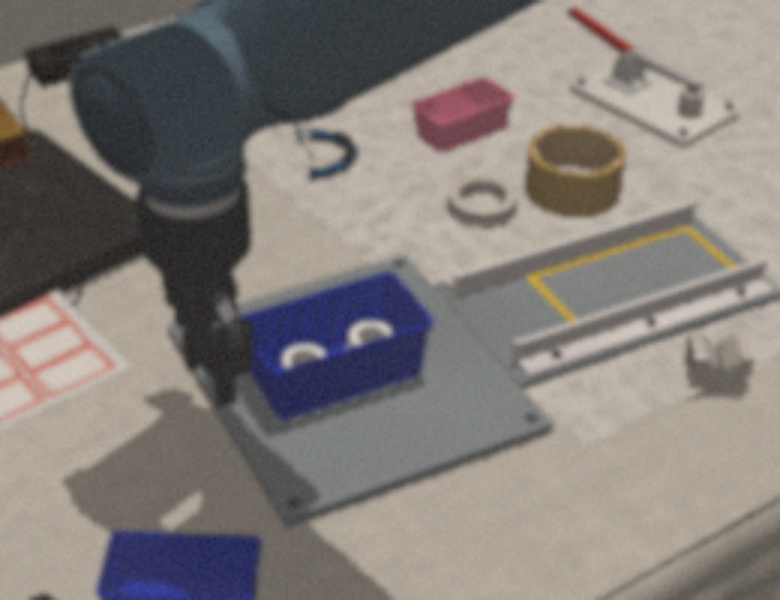

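```bash
python3 -m jog '[[0,1,-1.5,0,0,0,0.5],[-7,1,-1,0,0,0,0.5],[-7,0,0,0,0,0,0.5],[-7,0,0,0,0,0,0.5],[-4,0,0,0,0,0,0.5],[-4,0,0,0,0,0,0.5],[-4,0,0,0,0,0,0.5],[0,0,0,0,0,0,0.5]]' | grep -v rot
python3 - <<'E'
from h import *
go(0,.085,.052)
f=grab("wrist");save(f,"pics/w7.png")
f=grab("top");save(f,"pics/t7.png");print(binpose(f)[0])
E
```

```text
t: 8.78
ee_pos: [0.5558, 0.2314, 0.0549]
force: [0.0, 0.2, -0.2]
width: 0.0423
t 8.78 tcp lane [  2.  191.3] z 54.9 yaw(lane) 89.97 F [ 0.   0.2 -0.2] w 0.0423
tool shift mm [-106.3   -1.9    2.9] tilt [ 1.e-04 -1.e-04 -1.e+00]
((0.15407943725585938, 101.8213882446289), (72.5252914428711, 99.4306411743164), 0.0478537380695343)
```

View pics/w7.png

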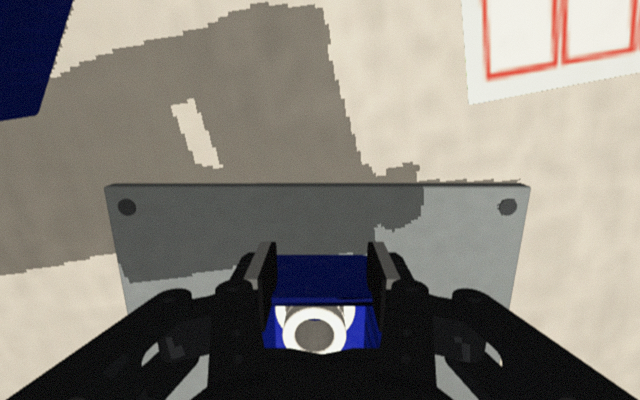

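View pics/t7.png

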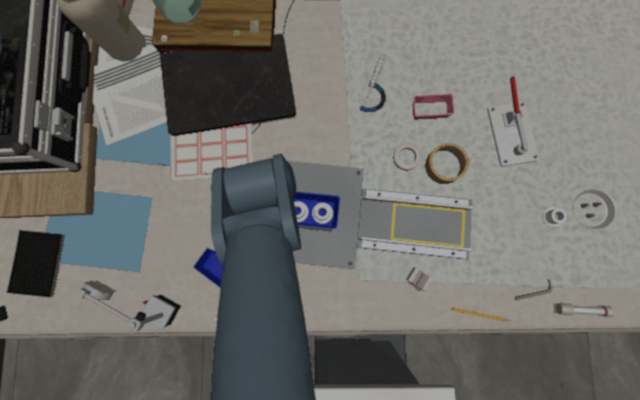

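```bash
python3 -m jog '[[-3,0,0,0,0,0,0.5],[-5,0,0,0,0,0,0.5],[-5,0,0,0,0,0,0.5],[-5,0,0,0,0,0,0.5],[-5,0,0,0,0,0,0.5],[-5,0,0,0,0,0,0.5],[-5,0,0,0,0,0,0.5],[-3,0,0,0,0,0,0.5]]' | grep -v rot
python3 - <<'E'
from h import *
go(0,-.087,.052)
f=grab("top");r,Q=binpose(f);print(r,Q.min(0),Q.max(0))
E
```

```text
t: 9.55
ee_pos: [0.5513, 0.1956, 0.0547]
force: [-0.4, 1.4, -0.7]
width: 0.043
t 9.55 tcp lane [  1.8 155.2] z 54.7 yaw(lane) 89.98 F [-0.4  1.4 -0.7] w 0.043
tool shift mm [-242.2   -1.8    2.8] tilt [-2.e-04 -1.e-04 -1.e+00]
((0.2627372741699219, 57.84576416015625), (72.46143341064453, 83.86173248291016), 0.10896553844213486) [-35.96996411  15.96050049] [36.54979632 99.84460195]
```

```bash
python3 -m jog '[[-3,0,0,0,0,0,0.5],[-5,0,0,0,0,0,0.5],[-5,0,0,0,0,0,0.5],[-5,0,0,0,0,0,0.5],[-5,0,0,0,0,0,0.5],[-5,0,0,0,0,0,0.5],[-5,0,0,0,0,0,0.5],[-3,0,0,0,0,0,0.5]]' | grep -v rot
python3 - <<'E'
from h import *
go(0,-.087,.052)
f=grab("top");r,Q=binpose(f);print(r,Q.min(0),Q.max(0));save(f,"pics/t8.png")
E
```

```text
t: 10.27
ee_pos: [0.5469, 0.16, 0.0548]
force: [-0.8, 1.7, -0.9]
width: 0.0425
t 10.27 tcp lane [  1.8 119.2] z 54.8 yaw(lane) 89.99 F [-0.8  1.7 -0.9] w 0.0425
tool shift mm [-206.2   -1.8    2.8] tilt [-2.e-04 -1.e-04 -1.e+00]
((0.4532890319824219, 14.87704086303711), (73.17169952392578, 70.3293228149414), 0.8598319292068481) [-35.84902932 -20.0127243 ] [37.27620995 50.58676298]
```

View pics/t8.png

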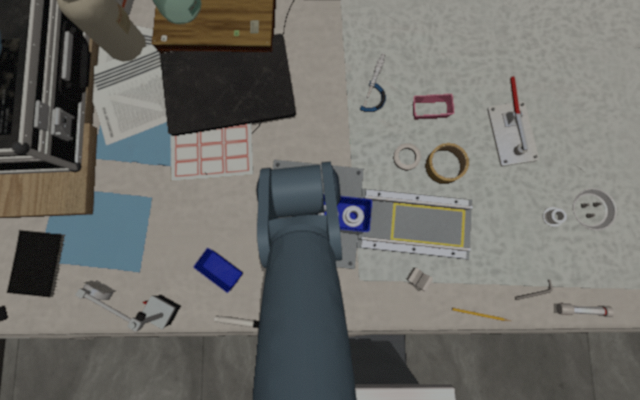

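```bash
python3 -m jog '[[-3,0,0,0,0,0,0.5],[-5,0,0,0,0,0,0.5],[-5,0,0,0,0,0,0.5],[-5,0,0,0,0,0,0.5],[-5,0,0,0,0,0,0.5],[-5,0,0,0,0,0,0.5],[-5,0,0,0,0,0,0.5],[-3,0,0,0,0,0,0.5]]' | grep -v rot
python3 -m jog '[[-3,-0.1,0,0,0,0,0.5],[-5,-0.1,0,0,0,0,0.5],[-5,-0.1,0,0,0,0,0.5],[-5,-0.1,0,0,0,0,0.5],[-5,-0.1,0,0,0,0,0.5],[-5,0,0,0,0,0,0.5],[-5,0,0,0,0,0,0.5],[-3,0,0,0,0,0,0.5]]' | grep -v rot
python3 - <<'E'
from h import *
go(0,-.087,.052)
f=grab("top");r,Q=binpose(f);print(r,Q.min(0),Q.max(0));save(f,"pics/t9.png")
f=grab("wrist");save(f,"pics/w9.png")
E
```

```text
t: 10.98
ee_pos: [0.5427, 0.1242, 0.0548]
force: [0.4, 1.6, -0.8]
width: 0.0428
t: 11.65
ee_pos: [0.5378, 0.0886, 0.0548]
force: [-0.3, 1.7, -0.1]
width: 0.0423
t 11.65 tcp lane [ 1.4 47.3] z 54.8 yaw(lane) 89.99 F [-0.3  1.7 -0.1] w 0.0423
tool shift mm [-134.3   -1.4    2.8] tilt [-0.e+00 -1.e-04 -1.e+00]
((0.8631477355957031, -72.06637573242188), (72.69070434570312, 39.65705108642578), 4.230921745300293) [-36.16537687 -91.80511091] [ 35.85232156 -49.61524623]
```

View pics/w9.png

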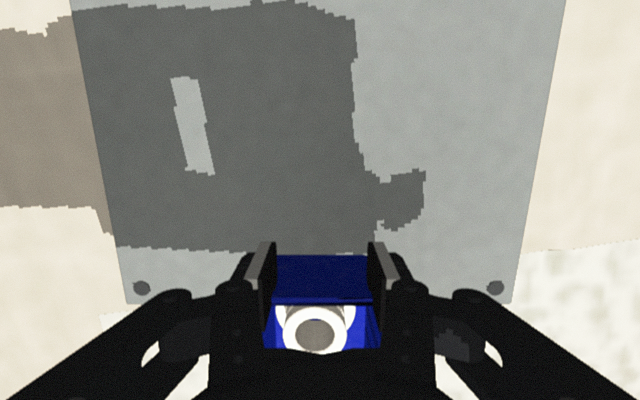

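View pics/t9.png

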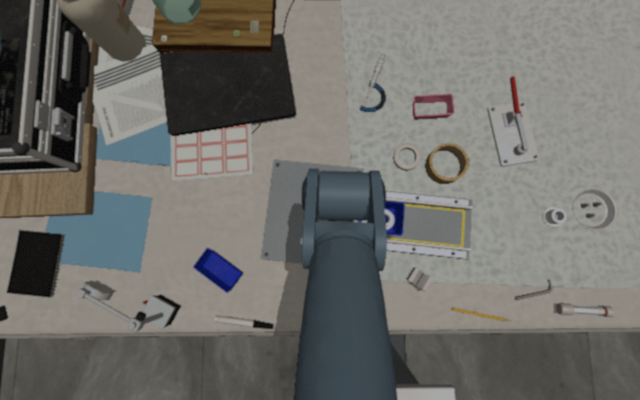

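```bash
python3 -m jog '[[-3,0,0,0,0,0,0.5],[-5,0,0,0,0,0,0.5],[-5,0,0,0,0,0,0.5],[-5,0,0,0,0,0,0.5],[-5,0,0,0,0,0,0.5],[-5,0,0,0,0,0,0.5],[-5,0,0,0,0,0,0.5],[-3,0,0,0,0,0,0.5]]' | grep -v rot
python3 -m jog '[[-3,0,0,0,0,0,0.5],[-5,0,0,0,0,0,0.5],[-5,0,0,0,0,0,0.5],[-5,0,0,0,0,0,0.5],[-5,0,0,0,0,0,0.5],[-5,0,0,0,0,0,0.5],[-5,0,0,0,0,0,0.5],[-3,0,0,0,0,0,0.5]]' | grep -v rot
python3 - <<'E'
from h import *
go(0,-.0875,.052)
f=grab("top");r,Q=binpose(f);print(r,Q.min(0),Q.max(0));save(f,"pics/t10.png")
f=grab("scene");save(f,"pics/s10.png")
E
```

```text
t: 12.42
ee_pos: [0.5334, 0.0527, 0.0548]
force: [0.2, 1.3, -0.1]
width: 0.0431
t: 13.08
ee_pos: [0.5291, 0.0171, 0.0548]
force: [1.6, 1.3, 0.4]
width: 0.0431
t 13.08 tcp lane [  1.4 -24.8] z 54.8 yaw(lane) 89.99 F [1.6 1.3 0.4] w 0.0431
tool shift mm [-62.7  -1.4   2.8] tilt [-1.e-04 -1.e-04 -1.e+00]
((1.7336673736572266, -160.92068481445312), (68.02008056640625, 8.746715545654297), 5.936066627502441) [ -32.37998566 -163.7034974 ] [  35.79726708 -153.14458193]
```

View pics/t10.png

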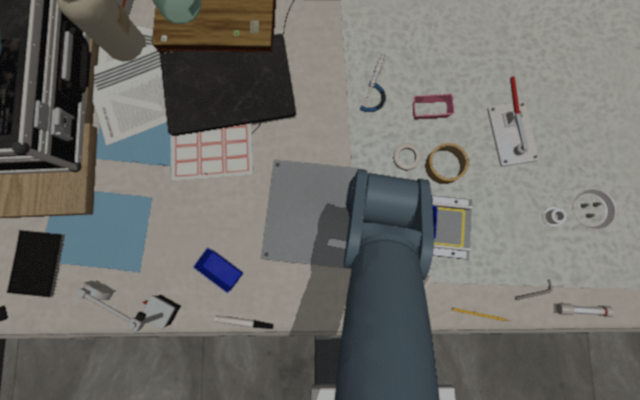

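View pics/s10.png

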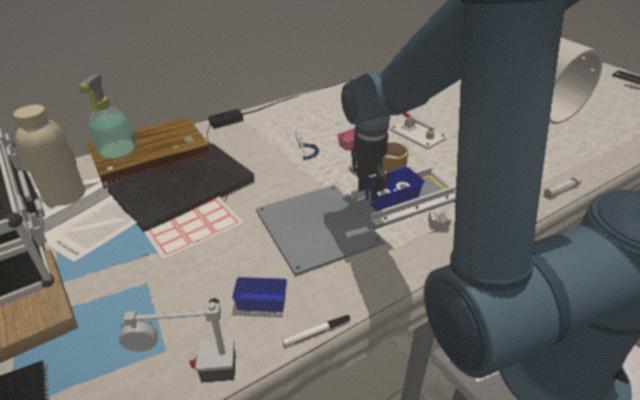

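Run:
```python
from h import *
f=grab("top");r,Q=binpose(f)
for a in range(-36,38,8):
    k=(Q[:,0]>=a)&(Q[:,0]<a+8)
    if k.any(): print(a,Q[k,1].min().round(1))
f=grab("scene");r,Q=binpose(f);print(r);
for a in range(-160,-30,15):
    k=(Q[:,1]>=a)&(Q[:,1]<a+15)
    if k.any(): print(a,Q[k,0].min().round(1),Q[k,0].max().round(1))
```

```text
-36 -163.7
-28 -163.6
-20 -163.0
-12 -164.4
-4 -164.3
4 -163.7
12 -163.2
20 -162.8
28 -162.3
((-4.517158508300781, -98.3149185180664), (131.30245971679688, 81.28794860839844), 88.67503356933594)
-160 -39.3 34.3
-145 -46.0 35.1
-130 -42.9 33.4
-115 -43.1 34.2
-100 -44.2 -38.8
-85 -43.3 -35.9
-70 -42.4 -34.8
-55 -42.6 -37.2
-40 -43.7 -39.5
```

```bash
python3 -m jog '[[-3,0,0,0,0,0,0.5],[-5,0,0,0,0,0,0.5],[-5,0,0,0,0,0,0.5],[-5,0,0,0,0,0,0.5],[-5,0,0,0,0,0,0.5],[-5,0,0,0,0,0,0.5],[-5,0,0,0,0,0,0.5],[-3,0,0,0,0,0,0.5]]' | grep -v rot
python3 -m jog '[[-3,0,0,0,0,0,0.5],[-5,0,0,0,0,0,0.5],[-5,0,0,0,0,0,0.5],[-5,0,0,0,0,0,0.5],[-4,0,0,0,0,0,0.5],[-2,0,0,0,0,0,0.5],[0,0,0,0,0,0,0.5]]' | grep -v rot
python3 - <<'E'
from h import *
go(0,-.0875,.052)
f=grab("scene");r,Q=binpose(f);print(r)
f=grab("wrist");save(f,"pics/w11.png")
E
```

```text
t: 13.95
ee_pos: [0.5248, -0.0187, 0.0548]
force: [0.6, 1.4, 0.8]
width: 0.0426
t: 14.53
ee_pos: [0.5219, -0.0425, 0.0548]
force: [-0.6, 0.7, -0.5]
width: 0.0428
t 14.53 tcp lane [  1.5 -84.8] z 54.8 yaw(lane) 89.99 F [-0.6  0.7 -0.5] w 0.0428
tool shift mm [-2.7 -1.5  2.8] tilt [-0.e+00 -6.e-04 -1.e+00]
((-7.12603759765625, -155.52420043945312), (76.1919174194336, 132.1407470703125), 1.3947968482971191)
```

View pics/w11.png

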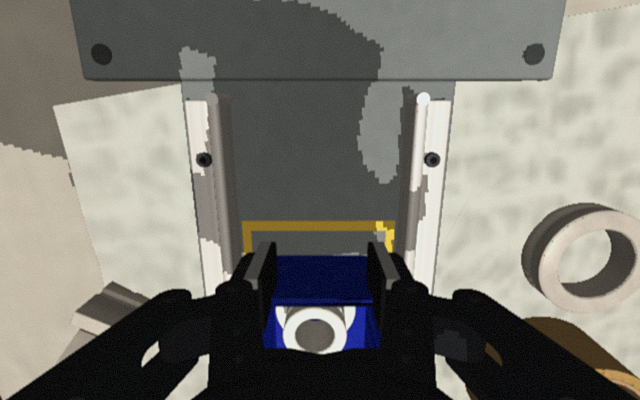

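```bash
python3 -m jog '[[-1.5,0,0,0,0,0,0.5],[-1.5,0,0,0,0,0,0.5],[0,0,0,0,0,0,0.5],[5,0,0,0,0,0,0.5],[15,0,0,0,0,0,0.5],[15,0,0,0,0,0,0.5],[0,0,-30,0,0,0,0.5],[0,0,-30,0,0,0,0.5]]' | grep -v rot
python3 -m jog '[[30,0,-30,0,0,0,0.5],[35,0,-15,0,0,0,0.5],[35,0,0,0,0,0,0.5],[35,0,0,0,0,0,0.5],[35,0,0,0,0,0,0.5],[35,0,0,0,0,0,0.5],[0,0,0,0,0,0,0.5]]' | grep -v rot
python3 - <<'E'
from h import *
f=grab("top");r,Q=binpose(f);print(r);save(f,"pics/t12.png")
im=f["pixels"];c=cv2.resize(im[140:300,340:500],None,fx=3.5,fy=3.5,interpolation=cv2.INTER_CUBIC);cv2.imwrite("pics/c12.png",c[:,:,::-1])
E
```

```text
t: 15.3
ee_pos: [0.5239, -0.0087, 0.1134]
force: [0.8, -0.6, 0.4]
width: 0.0423
t: 15.88
ee_pos: [0.5504, 0.198, 0.1596]
force: [-0.5, -0.4, 0.4]
width: 0.0425
((0.07111740112304688, -158.76870727539062), (72.42301177978516, 134.9137420654297), 0.01959533989429474)
```

View pics/c12.png

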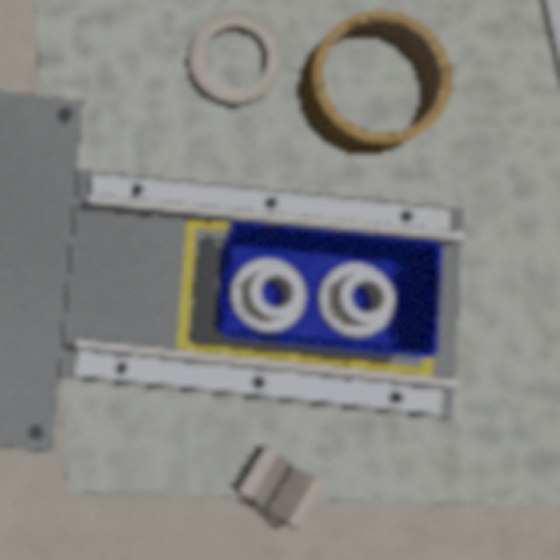

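```bash
python3 -c "
from h import *
print(job.finish_job())"
```

```text
the job is handed in; nothing more can be done
None
```

The blue bin now stands in the yellow frame with both bushes in it, and I handed the job in at about 16 s of the 72 s. No verdict is reported, so this rests on my own checks.

**What I did:** I chose the larger blue bin, the one on the apron with the bushes. With both fingertips against its far long wall, I pushed it sideways to centre and straighten it. I then pushed its end wall down the lane with the fingertips kept above the rail tops, backed off and lifted clear.

**Last checks, arm withdrawn:**

| Check | Measured (top view) | Limit |
|---|---|---|
| Position along the lane | -158.8 mm | -173 to -147 mm |
| Offset from the centre line | 0.1 mm | 12 mm |
| Angle to the lane | about 0° | 0.15 rad (8.6°) |

- **Arm position check:** the final TCP position puts the bin between -160 and -163 mm along the lane, so the two estimates differ by up to 4 mm. Both are inside the limit.
- **Scene, by eye:** both bushes are in the bin. The ring gauge, tape roll and vee block show no visible movement; I did not measure them again.
- **Forces:** the readings I took stayed under 2 N, and nothing in the pictures showed contact with a rail.

**Readings that disagreed:** mid-push, rectangle fits on the bin while the arm partly hid it gave 4 to 6° of skew. The bin's front edge measured straight to about 1°, so I put the skew down to the hidden part of the outline. The scene camera was consistently several millimetres off in x, about -7 mm near the end, so I relied on the top view.

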